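# Make up the two cookery-class kit trays

## Task

Make up the two kits for the cookery class. White tray, potato-rosti kit: the potato inside the tray, and the flat grater pressed fully home, standing upright, in the spring clip at the end of that tray. Blue tray, seasoning kit: the red-capped jar and the grey shaker, both standing upright on its floor. Set things down rather than dropping them, and leave the yellow-capped jar, the black-capped jar and the jam jar where they stand.

Things in the scene. Friction and masses are not known exactly. Their poses are not given: they have to be found in the camera images.
- white_tray: White plastic kit tray (all sizes here in mm), open box 144 (x) by 112 (y), fixed to the worktop. Origin: centre of its underside; z up. Walls 24 high, 3 thick, top of floor at z = 4. A steel spring clip stands inside at its -x end wall, centred on y = 0 (sizes under the blue tray); a plate in it faces +x and -x. Free floor in front of the clip: x = -50 to +69, y = -53 to +53.
- blue_tray: Blue tray; make, sizes, clip, frame as the white. Clip, 46 wide: fixed back plate, front face x = -65, up to z = 36, then a lip flaring to x = -74 at z = 49; a sprung leaf hinged at its foot nearly meets it at z = 22 and flares to x = -53 at z = 44. A plate pressed straight down parts the leaf (3 to 10 N); home when its edge meets the floor, z = 4. A 4 mm plate stands at x = -63 +- 2.
- stand: Small pale wooden block with one slot on top, 40 by 76 by 44 high, fixed to the worktop; holds the grater upright. Origin: centre of its underside; the slot runs along its y axis (64 long, 6 wide, 28 deep, floor of the slot at z = 16).
- grater_handle (a point): Flat hand grater standing upright in the stand's slot: a steel plate 60 wide, 4 thick, 92 tall with a black plastic handle on top (30 wide, 14 thick, 48 tall; 136 tall overall). The point is the middle of the handle, 112 mm above the plate's plain lower edge. Axes: x across the 4/14 mm thickness, y along the 60 mm width, z up towards the handle. It leans up to 0.08 rad in the slot. 70 to 115 g.
- potato_mid (a point): Small brown potato, about 45 (its x) by 49 (its y) by 34 high; point at its centre, 17 mm above its underside. 45 to 80 g.
- red_jar_mid (a point): Spice jar with a red cap and a white label, 45 diameter, 108 tall; point on its axis half-way up (54 mm above its base). z up. 80 to 145 g.
- shaker_mid (a point): Grey shaker with a domed top, 44 diameter up to 74 high, 90 tall, the dome 34 diameter; point on its axis half-way up (45 mm above its base). z up; it stands up to 0.06 rad off true. 75 to 130 g.
- yellow_jar_mid (a point): Spice jar with a yellow cap, 42 diameter, 106 tall; not wanted, stays where it is. Point on its axis half-way up (53 mm).
- black_jar_mid (a point): Spice jar with a black cap and a green label, 40 diameter, 105 tall; not wanted, stays where it is. Point on its axis half-way up (52.5 mm).
- jam_jar_mid (a point): Jam jar with a green lid, 64 diameter, 99 tall; not wanted, stays where it is. Point on its axis half-way up (49.5 mm).

How it is judged:
By the outcome, as a careful person would: the job done as asked, in the order asked, and still so for the second after the job is handed in, with the robot touching nothing.
It also fails if it takes over 120 s, if anything falls off the work surface, if the arm or the gripper's body presses on something with over 40 N, if the wrist force passes 120 N, or if a joint passes its speed limit or range.

## Robot

A 6-joint arm with a two-finger parallel gripper is mounted at the origin on a cart in front of the work surface, level with it; the furniture and walls round the work are solid. World frame = base frame: x ahead of the robot, y to its left, z up, the work surface at z = 0. Lengths are in mm, angles in rad, forces in N, time in s.
With the tool pointing down it reaches from about 300 to 775 mm from the base axis. Payload 14.6 kg.
Tool frame: the origin (TCP) lies where the fingers leave the gripper's body, on its centre line; the fingertips stand 97 mm ahead of it and the grasp point (between the pads) lies ahead of it (grip_depth is the z of the grasp point in the tool frame, in mm); z points along the fingers, y is the line along which they close (so a half turn about z gives the same grasp; the last joint's range is limited). The gripper opens to 94 mm and grips with 3 to 60 N. Pads are 16 mm wide; open, the fingers measure 119 mm over their backs; the gripper's body (75 mm by 177 mm) begins 78 mm behind the grasp point.
Start: joints at [1.099, 0.3, 1.521, -0, 1.321, -0.067], TCP at [216.606, 505.541, 302.646] pointing down, gripper open.
Joint ranges: [-3.03, 3.03], [-0.79, 2.21], [0.23, 2.52], [-1.04, 4.18], [0, 3.07], [-2.55, 2.55]. Speed limits (rad/s): [2.22, 2.22, 2.57, 3.14, 3.14, 3.14].

## Interface

Orientations are given as [roll, pitch, yaw] about the fixed x, y, z axes, in that order (R = Rz(yaw) Ry(pitch) Rx(roll)).
In Python, from cell import read_state, camera, sign_off, regions_of, spot_point, grip_depth gives the robot as it stands. The module is installed in compiled form; this text tells all that it offers.
- The arm moves only by the tool send_rows, never from a script. Its argument "series" is a list of rows, each a list of 3 entries, a list of its own where there are three numbers: the shift along the world's x, y, z in mm, then the turn about the world's z in degrees, then the closure, from -1 (fully open) to 1 (shut), so that 0 is half open. A call has 1 to 12 rows; each row shifts and turns the commanded pose from where the row before left it; what a row does not reach is not made up. A row lasts 1/10 s, in which the tool goes at most 50 mm and 8.59 degrees, less where a joint would pass 70% of its speed; a pose out of reach is approached as far as the arm can. A call is refused whole if a number of a shift passes 50 or a number of a turn 8.59, either way. A call with a gripper value outside its range is refused whole. The fingers move at their own pace and stop on an object; "squeeze" is the grip in N (left out, the last holds). Time passes only in rows, so rows that do not move let the fingers close. It gives the time, the measured TCP pose, the force, the opening and the grip force at its end, in the units of the state.
- read_state(): the state, without advancing time (a new reading comes with each control period).
- camera(name): name is "scene" or "top" or "wrist"; returns a dict with "color" (384x512x3 uint8, blue, green, red), "fx", "fy", "cx", "cy" (pixels), "camera_from_world" (4x4, takes a point from world to camera coordinates). Camera axes: x right, y down, z forward; pixel columns grow to the right and rows downward; lengths in mm; the calibration is good to about 2 mm. A picture is of the moment at which its call begins. There is no depth.
- sign_off(): hands the job in; it is judged then, once.
Trained networks look in a picture, given as the dict that the camera call returned (one of the last four; its "shot" number tells which), for a name from the list of things; names that differ only in an ending like _2 or _b are one class to them, and where a whole thing is asked for, a point or a joint stands for the part that bears it (a point fixed in the world has none). Each returns a list of dicts, best first, with "confidence" (0 to 1); they miss things now and then, are a little off and sometimes report something else, mostly with a low value. They report only what shows in the picture. A call takes as long as a camera call.
- regions_of(thing, picture): "mask" (384x512 bool, what is visible of it).
- spot_point(thing, picture): "point" ([x, y, z] in mm, in the coordinates of the camera as it stood for that picture, good to about 4 mm: a listed point, or the origin of a listed thing).
The state is a dict: "clock": time; "joints": joint angles; "qd": joint speeds; "effort": joint torques, N m; "eef_pos": TCP position; "eef_rot": TCP orientation; "wrist_force": force on the tool from outside, world axes, zero at the start; "moment": the same for the moment, N m; "finger_gap": finger opening in mm; "finger_force": force on a finger pad.
Only numpy, scipy, OpenCV 4.12 (cv2) and the standard library are available. Lean on these libraries where they do the work, as an engineer would, in place of code of your own. Each camera call takes 0.05 s, during which the arm holds its last target. There are 200 camera calls.

## Working session

There is one attempt and no reset: what is moved stays moved. The work goes in short steps, Python scripts to look and compute and a tool call to move; the robot and the scene stay as the last step left them, time stands still between calls to the robot, and variables do not carry over. Pictures are saved under pics/ and viewed, at most 14 in all, crops included, and the job is handed in when it is done.

Besides the shell and the picture viewer there is one more tool, called after "Request:" by a JSON object that holds its "method" and its "body", one argument or row to a line. send_rows: Moves the arm, as the interface text tells. Its arguments: {"type":"object","properties":{"series":{"type":"array"},"squeeze":{"type":"number"}},"required":["series"]}

```bash
mkdir -p pics; cat > h.py <<'E'
import numpy as np, cv2
from cell import *
def world(pic,p):
    T=np.linalg.inv(np.array(pic["camera_from_world"])); return (T@np.r_[p,1])[:3]
def proj(pic,P):
    c=(np.array(pic["camera_from_world"])@np.r_[P,1])[:3]
    return pic["fx"]*c[0]/c[2]+pic["cx"],pic["fy"]*c[1]/c[2]+pic["cy"]
def ray(pic,u,v,z):
    T=np.linalg.inv(np.array(pic["camera_from_world"]))
    d=T[:3,:3]@np.array([(u-pic["cx"])/pic["fx"],(v-pic["cy"])/pic["fy"],1]); o=T[:3,3]
    return o+d*(z-o[2])/d[2]
T=["white_tray","blue_tray","stand","grater_handle","potato_mid","red_jar_mid","shaker_mid","yellow_jar_mid","black_jar_mid","jam_jar_mid"]
E
python3 - <<'E'
from h import *
s=read_state();print(s["clock"],s["eef_pos"],s["eef_rot"],s["finger_gap"],grip_depth)
ps={n:camera(n) for n in ["scene","top"]}
cv2.imwrite("pics/a.png",ps["scene"]["color"]);cv2.imwrite("pics/b.png",ps["top"]["color"])
for n,p in ps.items():
  for t in T:
    print(n,t,[(np.round(world(p,r["point"])),round(r["confidence"],2)) for r in spot_point(t,p)[:2]])
E
```

```text
0.0 [216.53277653 505.40855482 302.06359046] [-3.14039348e+00 -9.03950997e-05  2.73682661e+00] 94.00481313865967 78.39999999999999
scene white_tray [(array([576.,  38.,  -2.]), 0.79), (array([317., 182.,  55.]), 0.7)]
scene blue_tray [(array([395., 334.,  -0.]), 0.81)]
scene stand [(array([412., 123.,   0.]), 0.93), (array([513., 142.,  19.]), 0.45)]
scene grater_handle [(array([414., 126., 127.]), 0.77)]
scene potato_mid [(array([512., 142.,  19.]), 0.48)]
scene red_jar_mid [(array([394., 222.,  55.]), 0.57)]
scene shaker_mid [(array([493., 236.,  45.]), 0.61), (array([630., 210.,  48.]), 0.4)]
scene yellow_jar_mid [(array([320., 185.,  54.]), 0.7)]
scene black_jar_mid [(array([591., 273.,  54.]), 0.63)]
scene jam_jar_mid [(array([632., 210.,  47.]), 0.81)]
top white_tray [(array([569.,  37.,  -0.]), 0.93)]
top blue_tray [(array([395., 338.,   1.]), 0.63)]
top stand [(array([411., 127.,   4.]), 0.73)]
top grater_handle [(array([419., 120., 128.]), 0.68)]
top potato_mid [(array([510., 147.,  22.]), 0.84)]
top red_jar_mid [(array([389., 216.,  50.]), 0.72)]
top shaker_mid [(array([496., 234.,  49.]), 0.66), (array([510., 144.,  21.]), 0.37)]
top yellow_jar_mid [(array([317., 190.,  55.]), 0.83), (array([411., 125.,   3.]), 0.44)]
top black_jar_mid [(array([589., 272.,  53.]), 0.63)]
top jam_jar_mid [(array([635., 212.,  50.]), 0.68)]
```

```bash
python3 -c "
import cv2,numpy as np
a=cv2.imread('pics/a.png');b=cv2.imread('pics/b.png');print(a.shape)"
```

```text
(384, 512, 3)
```

View pics/a.png

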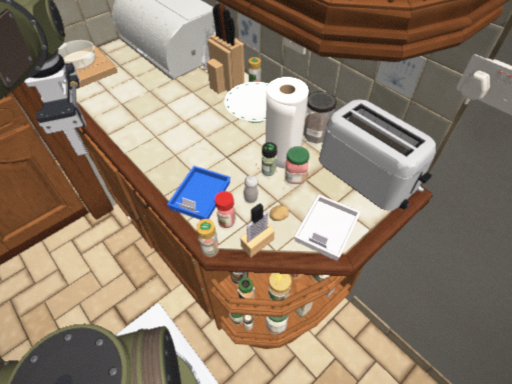

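View pics/b.png

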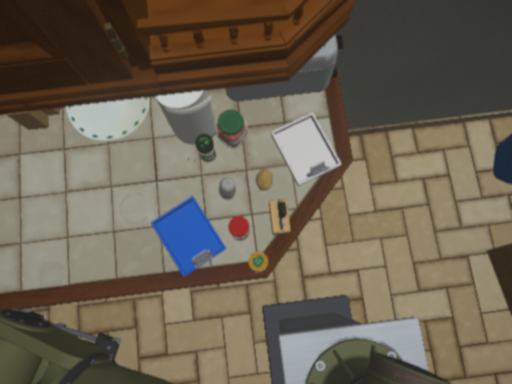

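The scene view shows the blue tray at (200,192), white tray (328,226) with the toaster behind it, the grater in its stand at (258,228), potato (279,213), red jar (225,208) and shaker (250,188). The top view shows the same layout, with the clips at about (202,258) for blue and (317,168) for white. Next I need the yaws.

```bash
python3 - <<'E'
from h import *
print(read_state()["joints"])
for n in ["top","scene"]:
  p=camera(n)
  for t,z in [("white_tray",22),("blue_tray",22),("stand",44),("potato_mid",15)]:
    r=regions_of(t,p)
    if not r: print(t,None);continue
    m=r[0]["mask"]; c=max(cv2.findContours(m.astype(np.uint8),0,1)[0],key=cv2.contourArea)[:,0]
    W=np.array([ray(p,u,v,z)[:2] for u,v in c],np.float32)
    (cx,cy),(w,h),a=cv2.minAreaRect(W); print(n,t,round(cx),round(cy),round(w),round(h),round(a,1),round(r[0]["confidence"],2))
  print([ray(p,*q,30).round() for q in ([(203,258),(318,168)] if n=="top" else [(188,205),(319,240)])])
  if n=="top":
   im=cv2.resize(p["color"][80:290,130:370],None,fx=2.8,fy=2.8,interpolation=cv2.INTER_CUBIC)
   cv2.imwrite("pics/c.png",im)
E
```

```text
[ 1.09938921e+00  2.99890804e-01  1.52100275e+00 -7.91002299e-06
  1.32070435e+00 -6.66257929e-02]
top white_tray 571 39 152 119 19.1 0.57
top blue_tray 397 339 148 116 26.2 0.69
top stand 411 127 78 39 1.8 0.64
top potato_mid 508 146 38 52 82.8 0.73
[array([341., 308.,  30.]), array([517.,  17.,  30.])]
scene white_tray 569 36 160 116 19.4 0.6
scene blue_tray 398 336 159 124 25.6 0.78
scene stand 407 114 56 88 87.5 0.6
scene potato_mid 510 147 48 47 46.9 0.82
[array([344., 313.,  30.]), array([517.,  18.,  30.])]
```

View pics/c.png

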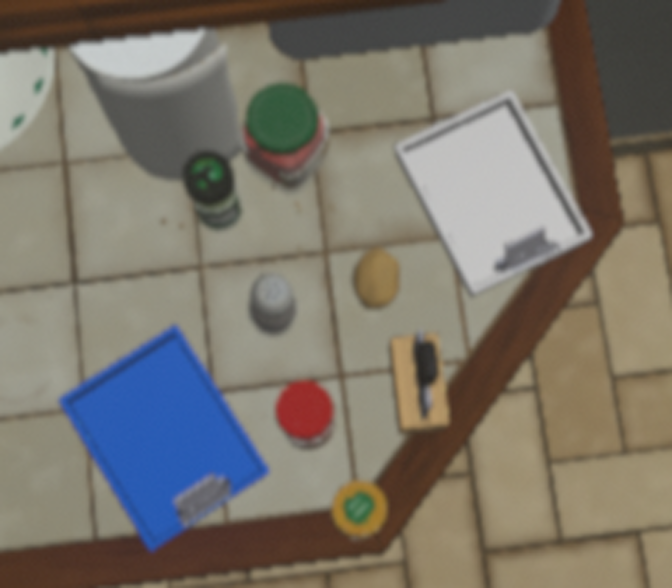

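Top crop: clips sit at the near ends of both trays, the grater leans in a slot running along world x, and the potato is clear at crop (377,277). I'll move above the potato and look with the wrist camera.

Request:
{"method": "send_rows", "body": {
  "series": [
    [[29, -36, 0], 2.3, -1],
    [[29, -36, 0], 2.3, -1],
    [[29, -36, 0], 2.3, -1],
    [[29, -36, 0], 2.3, -1],
    [[29, -36, 0], 2.3, -1],
    [[29, -36, 0], 2.3, -1],
    [[29, -36, 0], 2.3, -1],
    [[29, -36, 0], 2.3, -1],
    [[29, -36, 0], 2.3, -1],
    [[29, -36, 0], 2.3, -1],
    [[0, 0, 0], 0, -1],
    [[0, 0, 0], 0, -1]
  ],
  "squeeze": 15
}}

```text
clock: 2.8
eef_pos: [506.8, 144.9, 302.4]
eef_rot: [-3.142, -0.001, 3.136]
wrist_force: [-0.3, 0.1, -0.5]
finger_gap: 93.7
finger_force: 0.0
```

```bash
python3 - <<'E'
from h import *
s=read_state();print(s["clock"],s["eef_pos"],s["eef_rot"],s["joints"])
p=camera("wrist"); cv2.imwrite("pics/d.png",p["color"])
for t in ["potato_mid","grater_handle","white_tray","stand","shaker_mid"]:
  print(t,[(np.round(world(p,r["point"])),round(r["confidence"],2)) for r in spot_point(t,p)[:2]])
r=regions_of("potato_mid",p)
if r:
  c=max(cv2.findContours(r[0]["mask"].astype(np.uint8),0,1)[0],key=cv2.contourArea)[:,0]
  W=np.array([ray(p,u,v,17)[:2] for u,v in c],np.float32); print(cv2.minAreaRect(W))
q=camera("scene")
print([ray(q,*a,0).round() for a in [(385,207),(322,155)]])
E
```

```text
2.8 [506.81049072 144.94115199 302.3696895 ] [-3.14157526e+00 -5.73883323e-04  3.13609244e+00] [ 2.09028325e-01  2.49417482e-01  1.58588591e+00  1.08947832e-04
  1.30685370e+00 -1.35629624e+00]
potato_mid [(array([504., 146.,  19.]), 0.91)]
grater_handle [(array([411., 124., 126.]), 0.61)]
white_tray [(array([574.,  39.,   1.]), 0.73), (array([410., 123., 127.]), 0.37)]
stand [(array([414., 123.,  -2.]), 0.57), (array([573.,  38.,   4.]), 0.45)]
shaker_mid [(array([493., 232.,  47.]), 0.9)]
((507.6239013671875, 145.57589721679688), (43.825653076171875, 49.45348358154297), 44.84760665893555)
[array([738., -20.,   0.]), array([758., 219.,   0.])]
```

View pics/d.png

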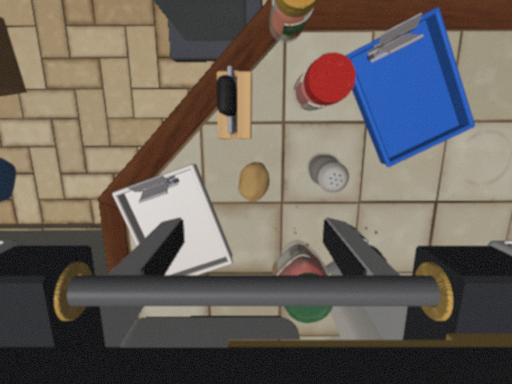

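Wrist view: potato at (253,181) with its long axis along world x, so closing along y suits it. Shaker is at (328,173), and I'll descend with narrowed fingers to clear it.

Request:
{"method": "send_rows", "body": {
  "series": [
    [[1, 1, -30], 0, -0.5],
    [[0, 0, -45], 0, -0.5],
    [[0, 0, -45], 0, -0.5],
    [[0, 0, -40], 0, -0.5],
    [[0, 0, -27], 0, -0.5],
    [[0, 0, -15], 0, -0.5],
    [[0, 0, 0], 0, -0.5],
    [[0, 0, 0], 0, 1],
    [[0, 0, 0], 0, 1],
    [[0, 0, 0], 0, 1],
    [[0, 0, 0], 0, 1],
    [[0, 0, 0], 0, 1]
  ],
  "squeeze": 12
}}

```text
clock: 4.4
eef_pos: [507.8, 146.6, 101.0]
eef_rot: [3.141, 0.001, 3.138]
wrist_force: [0.9, 0.2, 3.0]
finger_gap: 40.6
finger_force: 12.0
```

Request:
{"method": "send_rows", "body": {
  "series": [
    [[0, 0, 30], 0, 1],
    [[0, 0, 30], 0, 1],
    [[20, -25, 0], 5, 1],
    [[21, -25, 0], 5, 1],
    [[21, -25, 0], 5, 1],
    [[21, -26, 0], 4, 1],
    [[0, 0, 0], 0, 1],
    [[0, 0, -25], 0, 1],
    [[0, 0, -18], 0, 1],
    [[0, 0, -8], 0, 1],
    [[0, 0, 0], 0, 1]
  ]
}}

```text
clock: 5.5
eef_pos: [590.1, 45.8, 108.8]
eef_rot: [3.141, -0.002, -2.813]
wrist_force: [0.3, 1.2, -0.6]
finger_gap: 40.1
finger_force: 12.0
```

```bash
python3 - <<'E'
from h import *
s=read_state();print(s["eef_pos"],s["wrist_force"],s["finger_gap"])
for n in ["scene","top"]:
  p=camera(n)
  for t in ["potato_mid","white_tray"]:
    print(n,t,[(np.round(world(p,r["point"])),round(r["confidence"],2)) for r in spot_point(t,p)[:2]])
  cv2.imwrite(f"pics/e_{n}.png",p["color"])
E
```

```text
[590.0502331   45.84003943 108.80144964] [ 0.28769747  1.23146582 -0.55106203] 40.082404210651596
scene potato_mid [(array([592.,  41.,  25.]), 0.7)]
scene white_tray [(array([577.,  35.,  -1.]), 0.68)]
top potato_mid [(array([391., 221.,  51.]), 0.66), (array([499., 233.,  49.]), 0.65)]
top white_tray [(array([570.,  36.,  -1.]), 0.73)]
```

View pics/e_scene.png

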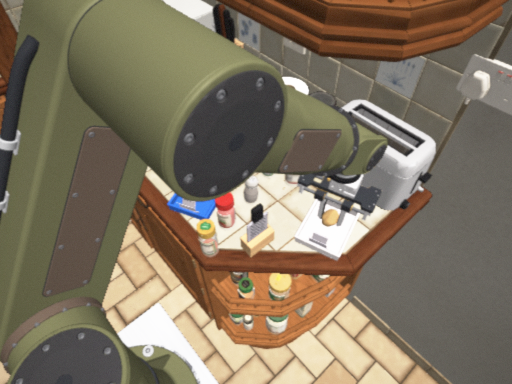

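Scene view: potato is in the gripper over the white tray at (331,217). I'll lower the last few mm until it touches, then release.

Request:
{"method": "send_rows", "body": {
  "series": [
    [[0, 0, -2], 0, 1],
    [[0, 0, -1.5], 0, 1],
    [[0, 0, 0], 0, 1],
    [[0, 0, 0], 0, 1]
  ]
}}

```text
clock: 6.2
eef_pos: [590.6, 45.5, 106.1]
eef_rot: [3.142, -0.0, -2.813]
wrist_force: [-0.0, -0.2, -0.3]
finger_gap: 40.4
finger_force: 12.0
```

Request:
{"method": "send_rows", "body": {
  "series": [
    [[0, 0, -1.5], 0, 1],
    [[0, 0, 0], 0, 1],
    [[0, 0, 0], 0, 0],
    [[0, 0, 0], 0, -0.35],
    [[0, 0, 0], 0, -0.35],
    [[0, 0, 0], 0, -0.35],
    [[0, 0, 30], 0, -0.35],
    [[0, 0, 45], 0, -0.35],
    [[0, 0, 45], 0, -0.35],
    [[0, 0, 45], 0, -0.35],
    [[0, 0, 40], 0, -0.35],
    [[0, 0, 0], 0, -0.35]
  ]
}}

```text
clock: 7.4
eef_pos: [591.5, 45.6, 315.6]
eef_rot: [-3.139, 0.009, -2.813]
wrist_force: [-0.0, 0.0, -0.3]
finger_gap: 63.3
finger_force: 0.0
```

```bash
python3 - <<'E'
from h import *
p=camera("wrist"); cv2.imwrite("pics/f.png",p["color"]); np.save("f.npy",p,allow_pickle=True)
for t in ["potato_mid","white_tray","grater_handle","stand"]:
  print(t,[(np.round(world(p,r["point"])),round(r["confidence"],2)) for r in spot_point(t,p)[:2]])
E
```

```text
potato_mid [(array([587.,  48.,  21.]), 0.88)]
white_tray [(array([572.,  40.,   1.]), 0.63)]
grater_handle [(array([409., 120., 123.]), 0.6)]
stand [(array([416., 121.,   0.]), 0.9)]
```

View pics/f.png

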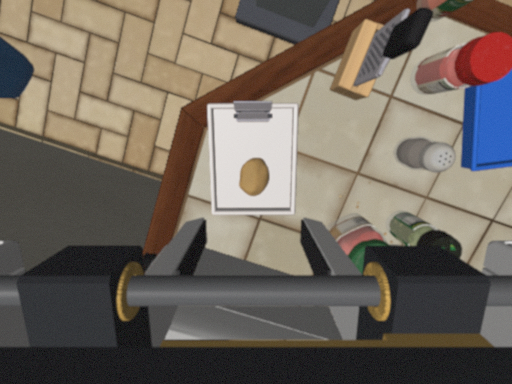

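Potato is inside the tray (254,176) and the tray rim corners are at (208,104), (298,102), (296,214), (213,214). The clip is at (253,108).

```bash
python3 - <<'E'
from h import *
p=np.load("f.npy",allow_pickle=True).item()
W=np.array([ray(p,u,v,24)[:2] for u,v in [(208,104),(298,102),(296,214),(213,214)]]);print(W.round(1),W.mean(0))
for a,b in [(0,3),(1,2),(1,0),(2,3)]:
  d=W[b]-W[a];print(np.linalg.norm(d),np.degrees(np.arctan2(d[1],d[0])))
g=cv2.cvtColor(p["color"],6)
# fit model by reprojection overlay, candidates for centre and yaw
im=cv2.resize(p["color"],None,fx=4,fy=4,interpolation=cv2.INTER_CUBIC)
c=np.array([571,39]);a=np.radians(19)
def tr(x,y,z): return (c[0]+x*np.cos(a)-y*np.sin(a),c[1]+x*np.sin(a)+y*np.cos(a),z)
def L(pts,col,cl=True):
  q=np.array([proj(p,tr(*k)) for k in pts])*4+1.5; cv2.polylines(im,[q.round().astype(int)],cl,col,1)
L([(-72,-56,24),(72,-56,24),(72,56,24),(-72,56,24)],(0,0,255))
L([(-74,-23,49),(-74,23,49),(-65,23,36),(-65,-23,36)],(255,0,0))
L([(-53,-23,44),(-53,23,44)],(0,160,0))
cv2.imwrite("pics/g.png",im[380:880,780:1240])
E
```

```text
[[520.1 -40.6]
 [481.2  66.6]
 [620.7 117.1]
 [658.    7.6]] [570.0110215   37.66500084]
146.13275066162043 19.28306361638266
148.39438323576783 19.87419290287768
114.10981221754498 -70.04805062083614
115.63668936531934 -71.17358520256897
```

View pics/g.png

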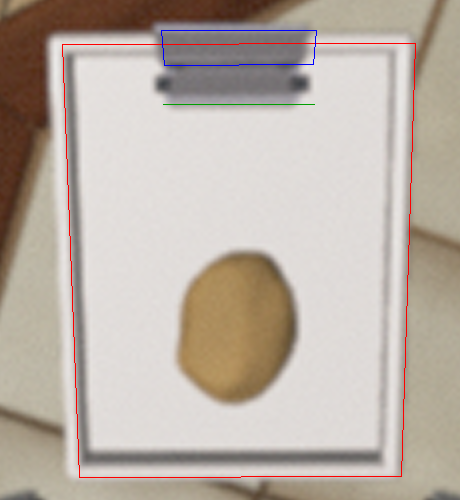

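Overlay fits within about 2 mm, giving tray centre about (570.5, 37.3) and yaw 19.4°. Now to above the grater.

Request:
{"method": "send_rows", "body": {
  "series": [
    [[-26, 11, 0], -2.5, -0.35],
    [[-26, 11, 0], -2.5, -0.35],
    [[-26, 11, 0], -2.5, -0.35],
    [[-26, 11, 0], -2.5, -0.35],
    [[-26, 11, 0], -2.5, -0.35],
    [[-25, 11, 0], -2.5, -0.35],
    [[-25, 10, 0], -2.5, -0.35],
    [[0, 0, 0], 0, -0.35],
    [[0, 0, 0], 0, -0.35]
  ]
}}

```text
clock: 8.55
eef_pos: [410.6, 121.6, 309.3]
eef_rot: [-3.141, -0.0, -3.117]
wrist_force: [-0.2, -0.9, -1.1]
finger_gap: 63.5
finger_force: 0.0
```

```bash
python3 - <<'E'
from h import *
s=read_state();print(s["eef_pos"],s["eef_rot"])
p=camera("wrist"); cv2.imwrite("pics/h.png",p["color"]); np.save("h.npy",p,allow_pickle=True)
for q in [p,camera("scene"),camera("top")]:
 for t in ["grater_handle","stand"]:
  print(t,[(np.round(world(q,r["point"])),round(r["confidence"],2)) for r in spot_point(t,q)[:2]])
E
```

```text
[410.62665555 121.59277102 309.25076269] [-3.14137907e+00 -4.94813477e-04 -3.11747912e+00]
grater_handle [(array([411., 122., 127.]), 0.69), (array([395., 217.,  56.]), 0.18)]
stand [(array([415., 125.,  -3.]), 0.97)]
grater_handle [(array([415., 124., 127.]), 0.64)]
stand [(array([410., 124.,   2.]), 0.73)]
grater_handle []
stand [(array([412., 126.,   4.]), 0.47)]
```

View pics/h.png

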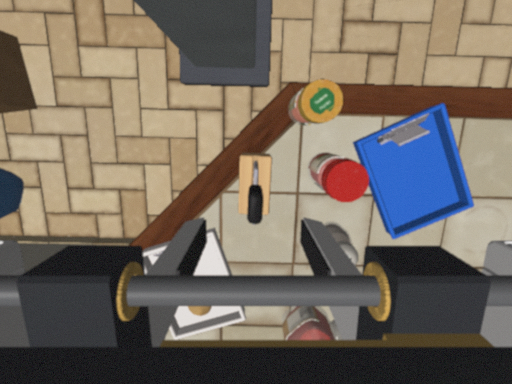

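The handle is at (255,205), in line with the fingers, and the stand's top spans (242,154) to (270,215). I'll check the slot direction and handle numerically.

```bash
python3 - <<'E'
from h import *
p=np.load("h.npy",allow_pickle=True).item()
W=np.array([ray(p,u,v,44)[:2] for u,v in [(242,154),(271,155),(270,215),(239,213)]]);print(W.round(1),W.mean(0))
for a,b in [(0,3),(1,2)]:
  d=W[b]-W[a];print(np.linalg.norm(d),np.degrees(np.arctan2(d[1],d[0])))
print(ray(p,255,188,152),ray(p,256,222,152), ray(p,255,205,152), ray(p,256,163,108))
E
```

```text
[[374.  106.5]
 [374.3 142.2]
 [451.5 143.8]
 [449.7 103.7]] [412.37494323 124.06295916]
75.8237880256306 -2.12738625889452
77.15402484302466 1.2092782184389703
[393.89173466 122.41637536 152.        ] [425.02507913 124.08437246 152.        ] [409.24339402 122.7959944  152.        ] [377.18540351 123.25041422 108.        ]
```

Request:
{"method": "send_rows", "body": {
  "series": [
    [[0, 1.3, -20], -0.7, -0.35],
    [[0, 0, -35], 0, -0.35],
    [[0, 0, -30], 0, -0.35],
    [[0, 0, -15], 0, -0.35],
    [[0, 0, -3], 0, -0.35],
    [[0, 0, 0], 0, -0.35],
    [[0, 0, 0], 0, 0.6],
    [[0, 0, 0], 0, 0.6],
    [[0, 0, 0], 0, 1],
    [[0, 0, 0], 0, 1],
    [[0, 0, 0], 0, 1],
    [[0, 0, 0], 0, 1]
  ],
  "squeeze": 35
}}

```text
clock: 10.2
eef_pos: [410.6, 122.8, 206.7]
eef_rot: [3.142, 0.0, -3.131]
wrist_force: [0.3, 0.7, 0.2]
finger_gap: 19.1
finger_force: 0.0
```

Request:
{"method": "send_rows", "body": {
  "series": [
    [[0, 0, 0], 0, 1],
    [[0, 0, 0], 0, 1],
    [[0, 0, 0], 0, 1]
  ]
}}

```text
clock: 10.5
eef_pos: [410.6, 122.8, 206.7]
eef_rot: [-3.142, 0.0, -3.131]
wrist_force: [-1.3, 0.3, 0.9]
finger_gap: 13.6
finger_force: 35.0
```

Request:
{"method": "send_rows", "body": {
  "series": [
    [[0, 0, 10], 0, 1],
    [[0, 0, 20], 0, 1],
    [[0, 0, 25], 0, 1],
    [[0, 0, 15], 0, 1]
  ]
}}

```text
clock: 10.9
eef_pos: [410.8, 122.9, 278.9]
eef_rot: [3.141, 0.002, -3.131]
wrist_force: [-0.6, 0.1, -0.3]
finger_gap: 14.0
finger_force: 35.0
```

Request:
{"method": "send_rows", "body": {
  "series": [
    [[10, -10.7, 0], -7.1, 1],
    [[10, -10.7, 0], -7.1, 1],
    [[10, -10.7, 0], -7.1, 1],
    [[10, -10.7, 0], -7.1, 1],
    [[10, -10.7, 0], -7.1, 1],
    [[10, -10.7, 0], -7.1, 1],
    [[10, -10.7, 0], -7.1, 1],
    [[10, -10.7, 0], -7.1, 1],
    [[10, -10.7, 0], -7.1, 1],
    [[10.5, -10.7, 0], -7.3, 1],
    [[0, 0, 0], 0, 1],
    [[0, 0, 0], 0, 1]
  ]
}}

```text
clock: 12.1
eef_pos: [510.8, 16.0, 276.8]
eef_rot: [-3.141, -0.0, 1.913]
wrist_force: [-0.1, 0.1, -0.4]
finger_gap: 13.6
finger_force: 35.0
```

```bash
python3 - <<'E'
from h import *
s=read_state();print(s["clock"],s["eef_pos"],s["eef_rot"],s["finger_gap"],s["wrist_force"],s["moment"])
p=camera("wrist"); q=camera("scene")
cv2.imwrite("pics/i.png",np.hstack([p["color"][:300,130:390],cv2.resize(q["color"][150:275,250:400],None,fx=2.4,fy=2.4)]))
for q in [p,q]:
 for t in ["grater_handle","white_tray"]:
  print(t,[(np.round(world(q,r["point"])),round(r["confidence"],2)) for r in spot_point(t,q)[:2]])
E
```

```text
12.1 [510.82092791  15.99211668 276.83744527] [-3.14133820e+00 -1.56439747e-04  1.91287454e+00] 13.63842631354078 [-0.1326014   0.13435561 -0.41219016] [-0.0137918   0.02721077  0.03293796]
grater_handle [(array([507.,  12., 196.]), 0.93)]
white_tray [(array([574.,  38.,   2.]), 0.82)]
grater_handle [(array([511.,  14., 198.]), 0.75)]
white_tray [(array([577.,  38.,  -1.]), 0.9)]
```

View pics/i.png

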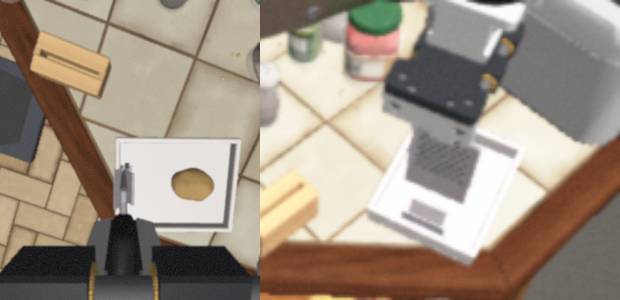

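Left: the wrist view shows the plate above the clip (125,190). Right: the scene view shows the grater upright over the tray's clip. Lowering into the clip mouth, watching forces.

Request:
{"method": "send_rows", "body": {
  "series": [
    [[0, 0, -15], 0, 1],
    [[0, 0, -15], 0, 1],
    [[0, 0, -9], 0, 1],
    [[0, 0, -5], 0, 1],
    [[0, 0, 0], 0, 1],
    [[0, 0, 0], 0, 1]
  ]
}}

```text
clock: 13.0
eef_pos: [511.3, 15.9, 233.2]
eef_rot: [3.141, 0.0, 1.91]
wrist_force: [-0.2, -0.8, -0.0]
finger_gap: 13.9
finger_force: 35.0
```

```bash
python3 - <<'E'
from h import *
s=read_state();print(s["eef_pos"],s["wrist_force"],s["moment"])
p=camera("wrist"); im=p["color"].copy()
im=cv2.resize(im[120:260,200:330],None,fx=4,fy=4,interpolation=cv2.INTER_CUBIC)
e=s["eef_pos"];a=np.radians(19.4);zb=e[2]-78.4-112
def L(x,y,z):
  u,v=proj(p,(e[0]+x*np.cos(a)-y*np.sin(a),e[1]+x*np.sin(a)+y*np.cos(a),z));return (int((u-200)*4),int((v-120)*4))
for x in(-2,2): cv2.line(im,L(x,30,zb),L(x,30,zb+92),(0,0,255),1)
cv2.imwrite("pics/j.png",im); print(zb)
E
```

```text
[511.28715174  15.87923301 233.15789365] [-0.16625356 -0.84917406 -0.0091311 ] [-0.06360086  0.00078571  0.04129243]
42.75789365254761
```

View pics/j.png

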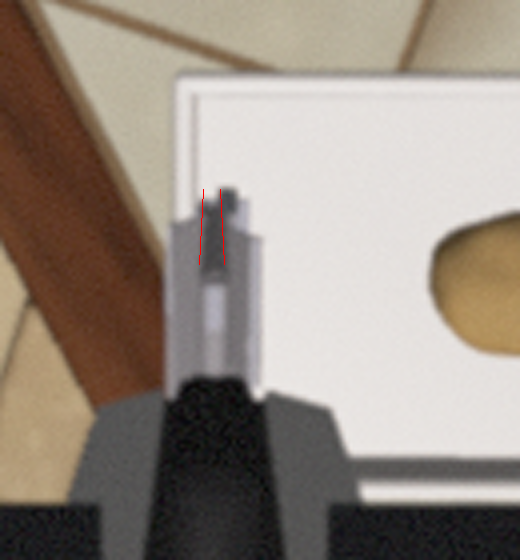

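The plate sits between the clip's lip (left) and leaf (right), centred near (213,240). Pressing down.

Request:
{"method": "send_rows", "body": {
  "series": [
    [[0, 0, -6], 0, 1],
    [[0, 0, -6], 0, 1],
    [[0, 0, -6], 0, 1],
    [[0, 0, -6], 0, 1],
    [[0, 0, 0], 0, 1]
  ],
  "squeeze": 50
}}

```text
clock: 13.55
eef_pos: [511.2, 15.9, 207.8]
eef_rot: [3.141, -0.0, 1.909]
wrist_force: [4.8, 0.3, -5.8]
finger_gap: 13.8
finger_force: 50.0
```

Request:
{"method": "send_rows", "body": {
  "series": [
    [[0, 0, -4], 0, 1],
    [[0, 0, 0], 0, 1],
    [[0, 0, 0], 0, 1]
  ]
}}

```text
clock: 13.85
eef_pos: [511.2, 15.9, 204.3]
eef_rot: [3.141, -0.0, 1.909]
wrist_force: [4.1, 1.5, -6.7]
finger_gap: 13.5
finger_force: 50.0
```

Request:
{"method": "send_rows", "body": {
  "series": [
    [[0, 0, -4], 0, 1],
    [[0, 0, -3], 0, 1],
    [[0, 0, 0], 0, 1]
  ]
}}

```text
clock: 14.15
eef_pos: [511.2, 15.9, 197.4]
eef_rot: [3.141, 0.0, 1.909]
wrist_force: [5.0, 0.9, -4.6]
finger_gap: 13.9
finger_force: 50.0
```

```bash
python3 - <<'E'
from h import *
s=read_state();print(s["eef_pos"],s["wrist_force"],s["moment"])
p=camera("wrist"); im=p["color"].copy()
q=camera("scene")
im=cv2.resize(im[120:260,200:330],None,fx=3,fy=3,interpolation=cv2.INTER_CUBIC)
i2=cv2.resize(q["color"][180:265,290:370],None,fx=4.5,fy=4.94,interpolation=cv2.INTER_CUBIC)
cv2.imwrite("pics/k.png",np.hstack([im,cv2.resize(i2,(360,420))]))
print([(world(q,r["point"]).round(),r["confidence"]) for r in spot_point("grater_handle",q)])
E
```

```text
[511.2007293   15.86912357 197.35981673] [ 5.03579089  0.93325086 -4.61720773] [ 0.14339756 -1.52087474 -0.10888798]
[(array([514.,  16., 121.]), 0.73)]
```

View pics/k.png

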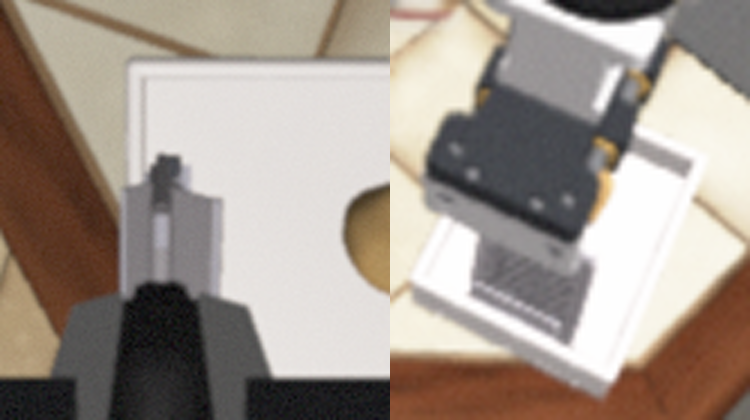

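The plate is well down in the clip in both views, with about 3 mm left. Continuing until the floor is felt.

Request:
{"method": "send_rows", "body": {
  "series": [
    [[0, 0, -1.5], 0, 1],
    [[0, 0, -1.5], 0, 1],
    [[0, 0, 0], 0, 1],
    [[0, 0, 0], 0, 1]
  ]
}}

```text
clock: 14.7
eef_pos: [511.2, 15.8, 194.7]
eef_rot: [3.141, 0.0, 1.909]
wrist_force: [5.1, 1.5, 1.9]
finger_gap: 13.5
finger_force: 50.0
```

Request:
{"method": "send_rows", "body": {
  "series": [
    [[0, 0, -1], 0, 1],
    [[0, 0, 0], 0, 1],
    [[0, 0, 0], 0, 1]
  ]
}}

```text
clock: 15.0
eef_pos: [511.3, 15.8, 194.6]
eef_rot: [3.141, 0.0, 1.91]
wrist_force: [1.0, 0.8, 14.2]
finger_gap: 13.5
finger_force: 50.0
```

Floor contact is confirmed (force jumps and z stops at 194.6, so the plate edge is at about 4). Releasing and rising.

Request:
{"method": "send_rows", "body": {
  "series": [
    [[0, 0, 0], 0, 0.4],
    [[0, 0, 0], 0, 0],
    [[0, 0, 0], 0, 0],
    [[0, 0, 0], 0, 0],
    [[0, 0, 30], 0, 0],
    [[0, 0, 45], 0, 0],
    [[0, 0, 40], 0, 0],
    [[0, 0, 0], 0, 0]
  ],
  "squeeze": 15
}}

```text
clock: 15.8
eef_pos: [512.0, 15.8, 313.7]
eef_rot: [3.134, 0.003, 1.91]
wrist_force: [0.4, 0.3, -0.9]
finger_gap: 46.9
finger_force: 0.0
```

```bash
python3 - <<'E'
from h import *
s=read_state();print(s["clock"],s["eef_pos"],s["finger_gap"])
for n in ["wrist","scene","top"]:
 q=camera(n)
 for t in ["grater_handle","red_jar_mid","shaker_mid","blue_tray"]:
  print(n,t,[(np.round(world(q,r["point"])),round(r["confidence"],2)) for r in spot_point(t,q)[:1]])
E
```

```text
15.8 [512.02534473  15.81978289 313.67780247] 46.87242982731359
wrist grater_handle [(array([509.,  15., 116.]), 0.94)]
wrist red_jar_mid []
wrist shaker_mid [(array([633., 206.,  46.]), 0.4)]
wrist blue_tray []
scene grater_handle [(array([511.,  17., 116.]), 0.65)]
scene red_jar_mid [(array([392., 222.,  55.]), 0.67)]
scene shaker_mid [(array([493., 236.,  44.]), 0.73)]
scene blue_tray [(array([397., 336.,  -2.]), 0.97)]
top grater_handle [(array([518.,  13., 114.]), 0.75)]
top red_jar_mid [(array([390., 216.,  54.]), 0.85)]
top shaker_mid [(array([498., 230.,  50.]), 0.86)]
top blue_tray [(array([396., 338.,   1.]), 0.95)]
```

Grater handle is now at z≈116, as expected when home. Next: the red jar.

Request:
{"method": "send_rows", "body": {
  "series": [
    [[-15, 25, 0], 6.3, 0],
    [[-15, 25, 0], 6.3, -0.5],
    [[-15, 25, 0], 6.3, -0.5],
    [[-15, 25, 0], 6.3, -0.5],
    [[-15, 25, 0], 6.3, -0.5],
    [[-15, 26, 0], 6.3, -0.5],
    [[-15, 26, 0], 6.3, -0.5],
    [[-15, 26, 0], 6.3, -0.5],
    [[0, 0, 0], 0, -0.5],
    [[0, 0, 0], 0, -0.5]
  ]
}}

```text
clock: 17.55
eef_pos: [391.0, 219.0, 308.7]
eef_rot: [3.142, 0.0, 2.789]
wrist_force: [-0.6, -0.1, -0.7]
finger_gap: 70.3
finger_force: 0.0
```

```bash
python3 - <<'E'
from h import *
s=read_state();print(s["clock"],s["eef_pos"],s["eef_rot"],s["finger_gap"])
q=camera("wrist"); cv2.imwrite("pics/l.png",q["color"])
for t in ["grater_handle","red_jar_mid","shaker_mid","blue_tray","yellow_jar_mid"]:
  print(t,[(np.round(world(q,r["point"])),round(r["confidence"],2)) for r in spot_point(t,q)[:1]])
for t,z in [("red_jar_mid",108),("blue_tray",22)]:
  r=regions_of(t,q)
  c=max(cv2.findContours(r[0]["mask"].astype(np.uint8),0,1)[0],key=cv2.contourArea)[:,0]
  print(t,cv2.minAreaRect(np.array([ray(q,u,v,z)[:2] for u,v in c],np.float32)))
# cap: saturated red
b,g,r=[q["color"][...,i].astype(int) for i in range(3)]
m=((r>130)&(g<60)&(b<60)).astype(np.uint8);n,l,st,ce=cv2.connectedComponentsWithStats(m);k=1+st[1:,4].argmax();print(st[k],ce[k],ray(q,*ce[k],108))
E
```

```text
17.55 [391.00863657 219.04370751 308.73819246] [3.14150887e+00 2.79732002e-04 2.78923491e+00] 70.30308484403163
grater_handle []
red_jar_mid [(array([395., 215.,  51.]), 0.56)]
shaker_mid [(array([491., 232.,  42.]), 0.79)]
blue_tray [(array([403., 339.,  -4.]), 0.85)]
yellow_jar_mid [(array([316., 184.,  55.]), 0.69)]
red_jar_mid ((387.59136962890625, 220.3467254638672), (42.68140411376953, 55.01913833618164), 69.76433563232422)
blue_tray ((397.4349060058594, 338.0379638671875), (150.23297119140625, 118.3262939453125), 26.279102325439453)
[ 233  178   41   39 1233] [252.86050284 196.83130576] [392.60899076 217.78978159 108.        ]
```

View pics/l.png

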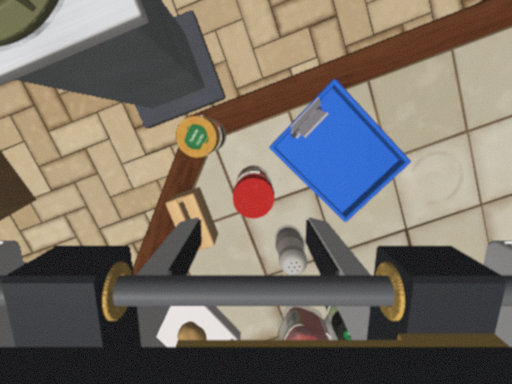

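Wrist view: red cap at (253,197), near the finger centreline. Cap centre is about (392.5, 218). Descending.

Request:
{"method": "send_rows", "body": {
  "series": [
    [[1.5, -1, -30], 0, -0.5],
    [[0, 0, -45], 0, -0.5],
    [[0, 0, -45], 0, -0.5],
    [[0, 0, -33], 0, -0.5],
    [[0, 0, -17], 0, -0.5],
    [[0, 0, 0], 0, -0.5],
    [[0, 0, 0], 0, 0.2],
    [[0, 0, 0], 0, 0.2],
    [[0, 0, 0], 0, 0.6],
    [[0, 0, 0], 0, 0.6],
    [[0, 0, 0], 0, 0.6]
  ],
  "squeeze": 18
}}

```text
clock: 19.05
eef_pos: [393.0, 218.0, 139.5]
eef_rot: [3.14, 0.001, 2.789]
wrist_force: [-1.2, -1.0, 7.3]
finger_gap: 44.5
finger_force: 18.0
```

Request:
{"method": "send_rows", "body": {
  "series": [
    [[0, 0, 20], 0, 1],
    [[0, 0, 45], 0, 1],
    [[7, 18, 5], -7.3, 1],
    [[7, 18, 0], -7.3, 1],
    [[7, 19, 0], -7.3, 1],
    [[7, 19, 0], -7.3, 1],
    [[7, 19, 0], -7.3, 1],
    [[6.5, 18, 0], -7.1, 1],
    [[0, 0, 0], 0, 1],
    [[0, 0, -30], 0, 1],
    [[0, 0, -20], 0, 1],
    [[0, 0, 0], 0, 1]
  ]
}}

```text
clock: 20.25
eef_pos: [433.1, 327.8, 156.4]
eef_rot: [-3.137, 0.001, 2.03]
wrist_force: [0.3, -1.3, -0.9]
finger_gap: 44.7
finger_force: 18.0
```

```bash
python3 - <<'E'
from h import *
s=read_state();print(s["clock"],s["eef_pos"],s["eef_rot"],s["finger_gap"],s["wrist_force"])
for n in ["scene","top"]:
 q=camera(n)
 for t in ["red_jar_mid"]:
  print(n,t,[(np.round(world(q,r["point"])),round(r["confidence"],2)) for r in spot_point(t,q)[:1]])
E
```

```text
20.25 [433.06904746 327.75659425 156.38518491] [-3.13694808e+00  6.44566398e-04  2.03032259e+00] 44.73161102842583 [ 0.32463765 -1.31179908 -0.9463095 ]
scene red_jar_mid [(array([430., 331.,  70.]), 0.67)]
top red_jar_mid []
```

Request:
{"method": "send_rows", "body": {
  "series": [
    [[1, 1, -8], 0, 1],
    [[0, 0, -4], 0, 1],
    [[0, 0, 0], 0, 1],
    [[0, 0, 0], 0, 1]
  ]
}}

```text
clock: 20.85
eef_pos: [435.1, 329.8, 146.6]
eef_rot: [-3.141, 0.0, 2.028]
wrist_force: [0.1, 1.4, -0.9]
finger_gap: 44.5
finger_force: 18.0
```

Request:
{"method": "send_rows", "body": {
  "series": [
    [[0, 0, -1.5], 0, 1],
    [[0, 0, -1], 0, 1],
    [[0, 0, 0], 0, 1],
    [[0, 0, 0], 0, 1]
  ]
}}

```text
clock: 21.25
eef_pos: [435.1, 329.8, 144.2]
eef_rot: [3.142, -0.0, 2.028]
wrist_force: [-0.4, -0.1, -1.3]
finger_gap: 44.5
finger_force: 18.0
```

Request:
{"method": "send_rows", "body": {
  "series": [
    [[0, 0, -1], 0, 1],
    [[0, 0, 0], 0, 1],
    [[0, 0, 0], 0, 1]
  ]
}}

```text
clock: 21.55
eef_pos: [435.2, 329.9, 143.4]
eef_rot: [3.141, -0.0, 2.028]
wrist_force: [-2.0, 0.1, 4.5]
finger_gap: 44.6
finger_force: 18.0
```

Base has touched the tray floor. Releasing and rising.

Request:
{"method": "send_rows", "body": {
  "series": [
    [[0, 0, 0], 0, 0],
    [[0, 0, 0], 0, -0.35],
    [[0, 0, 0], 0, -0.35],
    [[0, 0, 0], 0, -0.35],
    [[0, 0, 25], 0, -0.35],
    [[0, 0, 45], 0, -0.35],
    [[0, 0, 45], 0, -0.35],
    [[0, 0, 45], 0, -0.35],
    [[0, 0, 0], 0, -0.35]
  ]
}}

```text
clock: 22.45
eef_pos: [436.0, 330.5, 309.3]
eef_rot: [3.132, -0.001, 2.028]
wrist_force: [0.1, 0.6, 0.2]
finger_gap: 63.6
finger_force: 0.0
```

Request:
{"method": "send_rows", "body": {
  "series": [
    [[19, -32, 0], 0, -0.45],
    [[19, -32, 0], 0, -0.45],
    [[20, -33, 0], 0, -0.45],
    [[0, 0, 0], 0, -0.45],
    [[0, 0, 0], 0, -0.45]
  ]
}}

```text
clock: 22.95
eef_pos: [493.2, 232.4, 302.5]
eef_rot: [-3.141, -0.0, 2.027]
wrist_force: [-0.1, 1.1, 0.2]
finger_gap: 68.1
finger_force: 0.0
```

```bash
python3 - <<'E'
from h import *
s=read_state();print(s["clock"],s["eef_pos"],s["eef_rot"],s["finger_gap"])
q=camera("wrist"); cv2.imwrite("pics/m.png",q["color"])
for q in [q,camera("scene"),camera("top")]:
 for t in ["red_jar_mid","shaker_mid","blue_tray"]:
  print(t,[(np.round(world(q,r["point"])),round(r["confidence"],2)) for r in spot_point(t,q)[:1]])
 r=regions_of("shaker_mid",q)
 if r:
  c=max(cv2.findContours(r[0]["mask"].astype(np.uint8),0,1)[0],key=cv2.contourArea)[:,0]
  print(c.min(0),c.max(0),cv2.minAreaRect(np.array([ray(q,u,v,60)[:2] for u,v in c],np.float32)))
E
```

```text
22.95 [493.20798218 232.4194339  302.48034706] [-3.14073676e+00 -2.41926457e-04  2.02662153e+00] 68.1178149763945
red_jar_mid [(array([439., 329.,  58.]), 0.9)]
shaker_mid [(array([490., 230.,  44.]), 0.62)]
blue_tray [(array([399., 340.,  -1.]), 0.56)]
[236 161] [269 203] ((489.9178466796875, 236.92283630371094), (38.87697219848633, 50.21955108642578), 26.08082389831543)
red_jar_mid [(array([433., 331.,  60.]), 0.58)]
shaker_mid [(array([494., 235.,  44.]), 0.75)]
blue_tray [(array([397., 335.,   1.]), 0.55)]
[244 175] [258 203] ((485.3656921386719, 226.74302673339844), (91.81391906738281, 35.741851806640625), 48.073394775390625)
red_jar_mid [(array([431., 327.,  55.]), 0.73)]
shaker_mid []
blue_tray [(array([393., 338.,   1.]), 0.67)]
```

View pics/m.png

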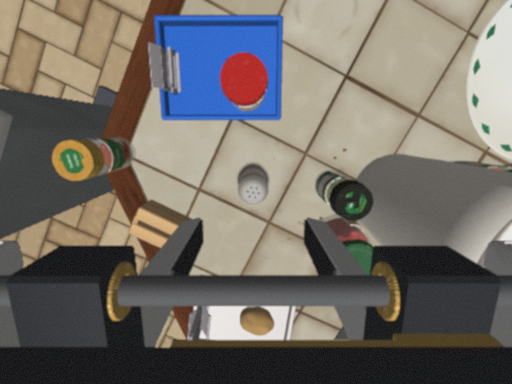

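Wrist view: the red jar stands in the blue tray at (245,80). The shaker at (252,184) is in line with the fingers. Descending.

Request:
{"method": "send_rows", "body": {
  "series": [
    [[-0.5, 1, -30], 0, -0.45],
    [[0, 0, -45], 0, -0.45],
    [[0, 0, -45], 0, -0.45],
    [[0, 0, -36], 0, -0.45],
    [[0, 0, -20], 0, -0.45],
    [[0, 0, 0], 0, -0.45],
    [[0, 0, 0], 0, 0.2],
    [[0, 0, 0], 0, 0.2],
    [[0, 0, 0], 0, 0.6],
    [[0, 0, 0], 0, 0.6],
    [[0, 0, 0], 0, 0.6]
  ],
  "squeeze": 18
}}

```text
clock: 24.8
eef_pos: [492.8, 233.9, 128.1]
eef_rot: [3.141, 0.0, 2.028]
wrist_force: [-1.5, -0.7, 7.2]
finger_gap: 40.4
finger_force: 18.3
```

The gap of 40.4 is below the 44 diameter, so the grip is probably off-centre along the tool's x. Checking before lifting.

```bash
python3 - <<'E'
from h import *
s=read_state();e=s["eef_pos"];print(e,s["finger_gap"],s["moment"])
for n in ["wrist","scene","top"]:
 q=camera(n)
 print(n,[(np.round(world(q,r["point"])),round(r["confidence"],2)) for r in spot_point("shaker_mid",q)[:2]])
 if n=="scene":
  P=[q]; im=q["color"]; r=regions_of("shaker_mid",q)
  print([ (x["mask"].nonzero()[1].mean().round(1),x["mask"].nonzero()[0].mean().round(1)) for x in r[:1]])
  for z in (0,45,90): print(np.round(proj(q,(e[0],e[1],z)),1))
  cv2.imwrite("pics/n.png",cv2.resize(im[130:240,200:330],None,fx=5,fy=5,interpolation=2))
E
```

```text
[492.77636034 233.93557623 128.08043784] 40.371099314877306 [-0.24708936  0.59945008 -0.01611839]
wrist [(array([494., 234.,  42.]), 0.89)]
scene [(array([494., 237.,  46.]), 0.7)]
[(np.float64(207.9), np.float64(236.7))]
[251.7 199.5]
[251.4 189.1]
[251.1 177.8]
top []
```

View pics/n.png

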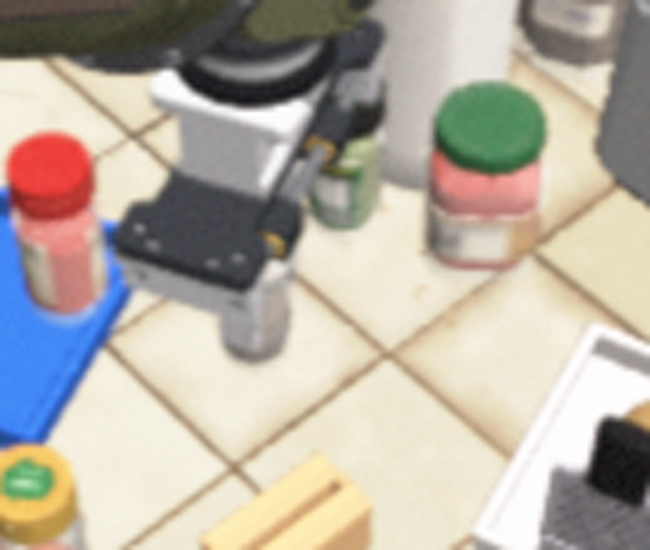

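The shaker stands upright and centred in the fingers at crop (255,320), and the detectors agree within 3 mm. I'll do a test lift.

Request:
{"method": "send_rows", "body": {
  "series": [
    [[0, 0, 8], 0, 1],
    [[0, 0, 12], 0, 1],
    [[0, 0, 0], 0, 1],
    [[0, 0, 0], 0, 1]
  ]
}}

```text
clock: 25.55
eef_pos: [492.7, 233.9, 147.6]
eef_rot: [3.141, 0.0, 2.028]
wrist_force: [-0.2, 0.0, -0.8]
finger_gap: 40.1
finger_force: 17.7
```

```bash
python3 - <<'E'
from h import *
s=read_state();e=s["eef_pos"];print(e,s["finger_gap"],s["wrist_force"])
for n in ["wrist","scene"]:
 q=camera(n)
 print(n,[(np.round(world(q,r["point"])),round(r["confidence"],2)) for r in spot_point("shaker_mid",q)[:2]])
E
```

```text
[492.71867401 233.89078684 147.62297865] 40.12987556129121 [-0.19661966  0.02483447 -0.80964378]
wrist [(array([493., 235.,  66.]), 0.97)]
scene [(array([494., 236.,  63.]), 0.61), (array([593.,  41.,  22.]), 0.58)]
```

Request:
{"method": "send_rows", "body": {
  "series": [
    [[0, 0, 30], 0, 1],
    [[0, 0, 45], 0, 1],
    [[0, 0, 38], 0, 1],
    [[-20, 26, 0], 0, 1],
    [[-21, 26, 0], 0, 1],
    [[-21, 26, 0], 0, 1],
    [[-21, 26, 0], 0, 1],
    [[-20, 25, 0], 0, 1],
    [[0, 0, 0], 0, 1],
    [[0, 0, 0], 0, 1]
  ]
}}

```text
clock: 26.75
eef_pos: [389.3, 363.1, 259.9]
eef_rot: [-3.141, 0.0, 2.029]
wrist_force: [-0.0, -0.5, -0.6]
finger_gap: 40.1
finger_force: 17.7
```

```bash
python3 - <<'E'
from h import *
s=read_state();e=s["eef_pos"];print(e,s["finger_gap"],s["wrist_force"])
for n in ["wrist","scene","top"]:
 q=camera(n)
 for t in ["shaker_mid","red_jar_mid","blue_tray"]:print(n,t,[(np.round(world(q,r["point"])),round(r["confidence"],2)) for r in spot_point(t,q)[:2]])
E
```

```text
[389.32103499 363.06876912 259.88211038] 40.139266292885175 [-0.03021388 -0.4568524  -0.55239488]
wrist shaker_mid [(array([390., 362., 178.]), 0.66)]
wrist red_jar_mid []
wrist blue_tray [(array([397., 341.,  -5.]), 0.96)]
scene shaker_mid [(array([391., 364., 179.]), 0.65)]
scene red_jar_mid [(array([437., 330.,  61.]), 0.61)]
scene blue_tray [(array([396., 336.,  -1.]), 0.83)]
top shaker_mid [(array([589., 270.,  54.]), 0.62), (array([593.,  46.,  23.]), 0.44)]
top red_jar_mid [(array([433., 332.,  54.]), 0.58)]
top blue_tray [(array([396., 337.,   2.]), 0.71)]
```

Good. Descending to just above the floor.

Request:
{"method": "send_rows", "body": {
  "series": [
    [[0, 0, -25], 0, 1],
    [[0, 0, -35], 0, 1],
    [[0, 0, -30], 0, 1],
    [[0, 0, -20], 0, 1],
    [[0, 0, -10], 0, 1],
    [[0, 0, -4], 0, 1],
    [[0, 0, 0], 0, 1],
    [[0, 0, 0], 0, 1]
  ]
}}

```text
clock: 28.15
eef_pos: [389.9, 363.1, 137.2]
eef_rot: [3.14, -0.0, 2.028]
wrist_force: [0.4, 0.6, -2.1]
finger_gap: 40.3
finger_force: 17.7
```

Request:
{"method": "send_rows", "body": {
  "series": [
    [[0, 0, -1.5], 0, 1],
    [[0, 0, -1], 0, 1],
    [[0, 0, 0], 0, 1],
    [[0, 0, 0], 0, 1]
  ]
}}

```text
clock: 28.55
eef_pos: [389.6, 362.9, 133.8]
eef_rot: [3.141, -0.0, 2.028]
wrist_force: [-0.1, -0.4, -1.0]
finger_gap: 40.4
finger_force: 17.7
```

Request:
{"method": "send_rows", "body": {
  "series": [
    [[0, 0, -1], 0, 1],
    [[0, 0, 0], 0, 1],
    [[0, 0, 0], 0, 1]
  ]
}}

```text
clock: 28.85
eef_pos: [389.6, 362.8, 132.6]
eef_rot: [-3.142, -0.0, 2.028]
wrist_force: [0.6, 1.1, -1.8]
finger_gap: 39.9
finger_force: 17.7
```

Request:
{"method": "send_rows", "body": {
  "series": [
    [[0, 0, -0.7], 0, 1],
    [[0, 0, 0], 0, 1],
    [[0, 0, 0], 0, 1]
  ]
}}

```text
clock: 29.15
eef_pos: [389.7, 362.9, 132.1]
eef_rot: [3.141, -0.0, 2.028]
wrist_force: [-1.5, -0.6, 2.9]
finger_gap: 39.9
finger_force: 18.0
```

Touching. Release, rise, back off, then check everything.

Request:
{"method": "send_rows", "body": {
  "series": [
    [[0, 0, 0], 0, 0.1],
    [[0, 0, 0], 0, -0.2],
    [[0, 0, 0], 0, -0.3],
    [[0, 0, 0], 0, -0.3],
    [[0, 0, 0], 0, -0.3],
    [[0, 0, 20], 0, -0.3],
    [[0, 0, 45], 0, -0.3],
    [[0, 0, 45], 0, -0.3],
    [[0, 0, 45], 0, -0.3],
    [[0, 0, 20], 0, -0.3],
    [[0, 0, 0], 0, -0.3]
  ]
}}

```text
clock: 30.25
eef_pos: [390.0, 363.2, 310.1]
eef_rot: [3.136, -0.001, 2.028]
wrist_force: [0.3, 0.3, -0.1]
finger_gap: 60.8
finger_force: 0.0
```

Request:
{"method": "send_rows", "body": {
  "series": [
    [[-25, 25, 0], 0, -0.3],
    [[-25, 25, 0], 0, -0.3],
    [[-25, 25, 0], 0, -0.3],
    [[-25, 25, 0], 0, -0.3],
    [[0, 0, 0], 0, -0.3],
    [[0, 0, 0], 0, -0.3]
  ]
}}

```text
clock: 30.85
eef_pos: [289.2, 462.9, 305.6]
eef_rot: [-3.14, 0.001, 2.03]
wrist_force: [0.2, 0.4, 0.1]
finger_gap: 61.0
finger_force: 0.0
```

```bash
python3 - <<'E'
from h import *
s=read_state();print(s["clock"],s["eef_pos"],s["finger_gap"],s["wrist_force"])
for n in ["scene","top"]:
 q=camera(n)
 for t in T:print(n,t,[(np.round(world(q,r["point"])),round(r["confidence"],2)) for r in spot_point(t,q)[:1]])
 for t in ["shaker_mid","red_jar_mid","grater_handle"]:
  r=regions_of(t,q)
  if r:
   c=max(cv2.findContours(r[0]["mask"].astype(np.uint8),0,1)[0],key=cv2.contourArea)
   a=cv2.fitEllipse(c);P=(389.7,362.9) if t[0]=="s" else (435,330) if t[0]=="r" else (511,16)
   h={"s":90,"r":108,"g":140}[t[0]]
   m=np.array(proj(q,(*P,4)));k=np.array(proj(q,(*P,4+h)))
   print(t,"img",np.round(a[0],1),round(a[2],1),"expected",((m+k)/2).round(1),np.degrees(np.arctan2(*(k-m)[::-1])).round(1)+90)
E
```

```text
30.85 [289.1854353  462.89431772 305.6397028 ] 61.00922112811442 [0.21020743 0.42894849 0.05634869]
scene white_tray [(array([577.,  35.,   2.]), 0.93)]
scene blue_tray [(array([396., 336.,   0.]), 0.79)]
scene stand [(array([409., 125.,   1.]), 0.75)]
scene grater_handle [(array([510.,  17., 116.]), 0.79)]
scene potato_mid [(array([596.,  39.,  22.]), 0.44)]
scene red_jar_mid [(array([435., 332.,  59.]), 0.89)]
scene shaker_mid [(array([390., 363.,  50.]), 0.96)]
scene yellow_jar_mid [(array([315., 187.,  54.]), 0.78)]
scene black_jar_mid [(array([592., 272.,  50.]), 0.98)]
scene jam_jar_mid [(array([633., 210.,  47.]), 0.83)]
shaker_mid img [190.  180.4] 169.4 expected [190.  179.9] -13.299999999999997
red_jar_mid img [211.7 174.3] 170.7 expected [210.8 175.8] -9.299999999999997
grater_handle img [323.2 230.4] 170.8 expected [320.7 231.2] 14.200000000000003
top white_tray [(array([572.,  39.,  -1.]), 0.86)]
top blue_tray [(array([400., 339.,   0.]), 0.61)]
top stand [(array([412., 125.,   3.]), 0.62)]
top grater_handle [(array([516.,  16., 115.]), 0.48)]
top potato_mid [(array([593.,  47.,  22.]), 0.83)]
top red_jar_mid [(array([434., 329.,  54.]), 0.68)]
top shaker_mid [(array([398., 362.,  49.]), 0.86)]
top yellow_jar_mid [(array([316., 193.,  54.]), 0.67)]
top black_jar_mid [(array([587., 272.,  50.]), 0.65)]
top jam_jar_mid []
shaker_mid img [174.8 239.5] 93.0 expected [175.4 238.7] -62.599999999999994
red_jar_mid img [186.9 215.8] 133.0 expected [187.5 216.3] -46.30000000000001
grater_handle img [322.5 162.9] 51.7 expected [322.  164.8] 31.200000000000003
```

```bash
python3 -c "
from cell import *
print(sign_off())"
```

```text
the job is handed in; nothing more can be done
None
```

I made up both kits and handed the job in at about 31 s on the robot's clock. The potato is in the white tray, with the grater pressed home in its clip. The red-capped jar and the shaker are standing in the blue tray, and the other three jars were not touched; the judging result was not shown.

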